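# Seat a clean filter in the push-fit port

### The arm

A 6-joint arm with a two-finger parallel gripper is mounted at the origin on the work surface. World frame = base frame: x ahead of the robot, y to its left, z up, the work surface at z = 0. Lengths are in m, angles in rad, forces in N, time in s.
With the tool pointing down it reaches from about 0.425 to 0.95 m from the base axis. Payload 14.7 kg.
Tool frame: the origin (TCP) lies between the finger pads; the fingertips stand 22 mm ahead of it and the grasp point (between the pads) lies 3 mm ahead of it; z points along the fingers, x is the direction in which the jaws open and shut, and the axes are right-handed (so a half turn about z gives the same grasp; the last joint's range is limited). The gripper opens to 85 mm and grips with 20 to 120 N. Pads are 22 mm wide; open, the fingers measure 114 mm over their backs; the gripper's body (76 mm by 85 mm) begins 54 mm behind the grasp point. The pads swing forward as they close: fully open they stand 13 mm farther back than shut.
Start: joints at [1.138, 0.48, 1.596, -0, 1.065, -0.047], TCP at [0.245, 0.602, 0.253] pointing down, gripper open.
Joint ranges: [-2.75, 2.75], [-0.82, 2.05], [0.23, 2.67], [-1.56, 4.7], [0.09, 2.69], [-2.92, 2.92]. Speed limits (rad/s): [1.89, 1.89, 2.39, 3.01, 3.01, 3.01].

### API

Orientations are given as a unit quaternion [w, x, y, z].
In Python, from plant import * gives the robot as it stands. The module is installed in compiled form; this text tells all that it offers.
- The arm moves only by the tool carry_out, never from a script. Its argument "commands" is a list of rows, each a list of 7 numbers: the shift along the tool's x, y, z in m, then the turn, a rotation vector about the tool's x, y, z in rad, then the finger opening in m, from 0 to 0.0854. In form: [[tx, ty, tz, wx, wy, wz, hand], ...]. A call has 1 to 20 rows; each row shifts and turns the commanded pose from where the row before left it, along the tool's axes as they then stand; what a row does not reach is not made up. A row lasts 1/10 s, in which the tool goes at most 50 mm and 8.59 degrees, less where a joint would pass 70% of its speed; a pose out of reach is approached as far as the arm can. A call is refused whole if a number of a shift passes 0.05 or a number of a turn 0.15, either way. A call with a gripper value outside its range is refused whole. The fingers move at their own pace and stop on an object; "squeeze" is the grip in N (left out, the last holds). Time passes only in rows, so rows that do not move let the fingers close. It gives the time, the measured TCP pose, the force and the opening at its end, in the units of the state.
- observe(): the state, without advancing time (a new reading comes with each control period).
- get_image(name): name is "scene" or "top" or "wrist"; returns a dict with "color" (420x560x3 uint8, blue, green, red), "depth" (420x560 float32, m along the optical axis (not along the pixel's ray), 0 where there is no reading), "fx", "fy", "cx", "cy" (pixels), "k1" (the pictures are not rectified: a ray, as slopes to the right and down, at radius r is drawn at 1 + k1 r^2 times it, then the intrinsics apply), "R" (3x3) and "t" (3): a world point X has camera coordinates R X + t. Camera axes: x right, y down, z forward; pixel columns grow to the right and rows downward; lengths in m; the calibration is good to about 2 mm. A picture is of the moment at which its call begins.
- hand_in(): hands the job in, once; it reports no verdict.
The state is a dict: "t": time; "joint_pos": joint angles; "qvel": joint speeds; "tau": joint torques, N m; "ee_pos": TCP position; "tcp_rot": TCP orientation; "wrist_force": force on the tool from outside, world axes, zero at the start; "ft_torque": the same for the moment, N m; "grip_width": opening from 0.0 (shut) to 1.0 (fully open).
Only numpy, scipy, OpenCV 4.12 (cv2) and the standard library are available. Lean on these libraries where they do the work, as an engineer would, in place of code of your own. Each camera call takes 0.05 s, during which the arm holds its last target.

### The job

Take the clean filter (white housing, blue cap) out of the drying rack, put its stem into the push-fit port on the blue foot and push it straight down past the gripping seal until you feel it bottom on the stop inside, then let go so that it stands there fully home. How deep the stop lies differs each time, so go by feel, and never push down with more than 30 N. Do not disturb the spent filter, the bottle or the beaker.

Things in the scene. Friction and masses are not known exactly. Their poses are not given: they have to be found in the camera images.
- clean_filter: the filter to fit, 40 to 85 g: round white housing with blue cap, 24 mm in diameter, 50 mm tall, above a rigid grey stem 14 mm in diameter and 60 mm long with a hemispherical end of 7 mm radius. Origin at the centre of the stem's lower end, z up its axis; the housing spans z = 60 to 110 mm. It starts upright in one of the rack's two holes, hanging by its housing's underside on the rack's top
- clean_filter_tip (a point): centre of the clean filter's stem end (the same point as its origin)
- spent_filter: a used filter of the same size with a brown-red housing and a black cap, origin as the clean one's, in the rack's other hole; leave it alone
- rack: fixed white drying rack, 70 mm (x) by 172 mm (y) by 75 mm tall, origin at the centre of its underside, its long side and row of holes along its y axis. Two 17 mm holes, 90 mm apart, go through its two decks
- port: the push-fit port, fixed: a blue foot 130 mm (x) by 110 mm (y), 25 mm high, carrying an aluminium block 46 mm square up to 85 mm with a 16 mm vertical bore, and on it a black collar 28 mm across, a funnel of 20 mm mouth. Origin at the centre of the foot's underside; the collar's top is at 91 mm
- port_mouth (a point): centre of the collar's open top, on the bore's axis, 91 mm above the table. Four sprung seal jaws inside, 15 mm below it, stand 1.5 mm into the stem's way: at a stem depth of 16 to 22 mm forcing the nose past them takes up to 9 to 15 N, from 23 mm on the stem slides with a steady drag of 6 to 11 N, and the same drag holds it where it is left
- poppet (a joint): valve poppet inside the port, hidden, that rides on the stop: 0 m when shut, 0.004 m when the stem has pressed it fully home (spring under 1 N). Home lies somewhere from 32 to 44 mm below the mouth, different each time and not measured: there the force rises steeply above the drag; at 17 to 22 N of push in all the stem is home
- amber_bottle: closed amber bottle with a blue cap, 64 mm in diameter, 130 mm tall, standing free, origin at the centre of its underside; bystander
- beaker: empty glass beaker, 64 mm in diameter, 85 mm tall, standing free, origin at the centre of its underside; bystander

How it is judged:
On the way, in this order (a step that is already met when the one before it is completed fails the run):
1. the clean filter is lifted clear of the rack (z of clean_filter_tip in the frame of rack above 0.078 m), for 0.1 s.
2. its stem stands in the port's mouth (z of clean_filter_tip in the frame of port_mouth below -0.004 m and horizontal distance between clean_filter_tip and port_mouth below 0.006 m), for 0.1 s.
At the end, for the whole second after the job is handed in: The clean filter stands released and at rest in the port, its stem end within 4 mm of the bore's axis and at least 28 mm below the mouth, upright within 0.1 rad, holding the poppet pressed by more than 2 of its 4 mm (the stem within 2 mm of the hard stop) (value of joint poppet above 0.002 m and z of clean_filter_tip in the frame of port_mouth below -0.028 m and horizontal distance between clean_filter_tip and port_mouth below 0.004 m and angle between clean_filter's own z axis and vertical below 0.1 rad and linear speed of clean_filter below 0.02 m/s); the robot touches nothing.
It fails at once if the filter is forced into the port: over 46 N of summed contact, in which the jaws' own squeeze counts about 10 N and the push the rest (contact force between clean_filter and port above 46 N).
It fails at once if the spent filter is shifted by more than 15 mm (distance of spent_filter from where it was at the start of the episode above 0.015 m).
It fails at once if the bottle is shifted by more than 15 mm (distance of amber_bottle from where it was at the start of the episode above 0.015 m).
It fails at once if the beaker is shifted by more than 15 mm (distance of beaker from where it was at the start of the episode above 0.015 m).
It also fails if it takes over 38 s, if anything falls off the work surface, if the arm or the gripper's body presses on something with over 40 N, if the wrist force passes 120 N, or if a joint passes its speed limit or range.

## Working session

There is one attempt and no reset: what is moved stays moved. The work goes in short steps, Python scripts to look and compute and a tool call to move; the robot and the scene stay as the last step left them, time stands still between calls to the robot, and variables do not carry over. Pictures are saved under pics/ and viewed, and the job is handed in when it is done.

Besides the shell and the picture viewer there is one more tool, called after "Request:" by a JSON object that holds its "api" and its "payload". carry_out: Moves the arm, as the interface text tells. Its arguments: {"type":"object","properties":{"commands":{"type":"array","items":{"type":"array","items":{"type":"number"}}},"squeeze":{"type":"number"}},"required":["commands"]}

```bash
mkdir -p pics
python3 - <<'E'
from plant import *
import cv2,pickle
s=observe()
print({k:s[k] for k in ("t","ee_pos","tcp_rot","wrist_force","grip_width")})
for n in ("scene","top","wrist"):
    im=get_image(n); pickle.dump(im,open(f"pics/{n}0.pkl","wb"))
    cv2.imwrite(f"pics/{n}0.png",im["color"])
    print(n,im["fx"],im["fy"],im["cx"],im["cy"],im["k1"],im["R"],im["t"])
E
```

```text
{'t': 0.0, 'ee_pos': array([0.24440958, 0.60188844, 0.25268984]), 'tcp_rot': array([ 2.87669546e-04,  8.29557522e-01,  5.58420975e-01, -5.00414071e-04]), 'wrist_force': array([0.02721953, 0.08199787, 0.26971501]), 'grip_width': 1.0013062793313965}
scene 459.36989688759013 459.36989688759013 280.98070520518036 210.05924493185802 -0.0004378719529746711 [[-0.79442135  0.60716306  0.01573972]
 [ 0.45180822  0.60807485 -0.65277432]
 [-0.40591138 -0.51146652 -0.7573889 ]] [ 0.48486394 -0.25956703  1.22711604]
top 384.982748962953 384.982748962953 285.2246967666573 208.5672705564423 0.005412791784269223 [[ 0.02731774 -0.99928125  0.02628157]
 [-0.99620705 -0.02938775 -0.08190166]
 [ 0.08261515 -0.02394452 -0.99629383]] [-0.02133697  0.61442435  0.82344062]
wrist 327.00134767672586 327.00134767672586 279.2267158765208 209.82338062493255 -0.04367153094578509 [[ 3.76518183e-01  9.26409036e-01 -5.96926519e-04]
 [ 8.77194060e-01 -3.56308490e-01  3.21830453e-01]
 [ 2.97933950e-01 -1.21698638e-01 -9.46797129e-01]] [-0.64886735 -0.04039061  0.38056712]
```

View pics/scene0.png

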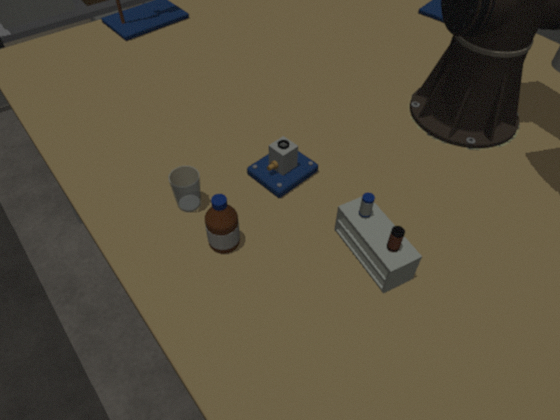

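View pics/top0.png

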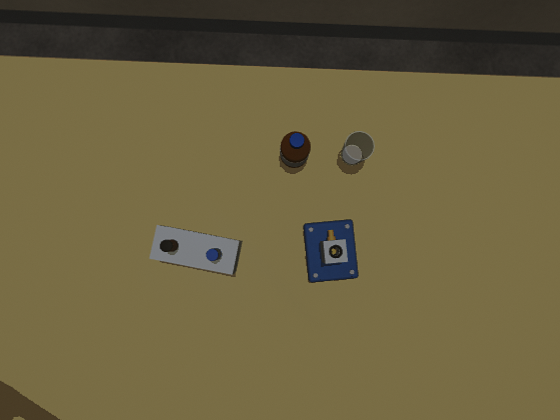

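View pics/wrist0.png

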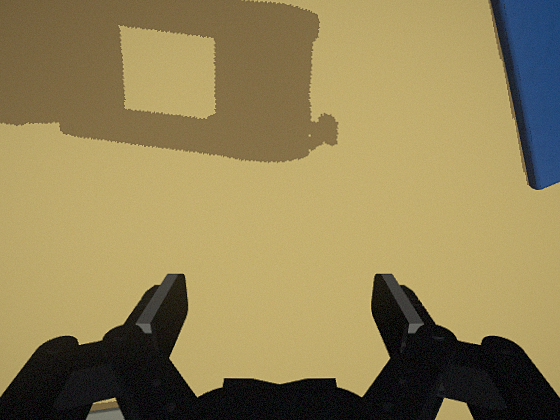

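```bash
cat > h.py <<'E'
import numpy as np,cv2,pickle
def ray(im,u,v):
    x=(u-im["cx"])/im["fx"]; y=(v-im["cy"])/im["fy"]
    a,b=x,y
    for _ in range(20):
        s=1+im["k1"]*(a*a+b*b); a,b=x/s,y/s
    R=np.array(im["R"]);t=np.array(im["t"])
    return -R.T@t, R.T@np.array([a,b,1.0])
def onz(im,u,v,z):
    c,d=ray(im,u,v); return c+d*(z-c[2])/d[2]
def proj(im,X):
    p=np.array(im["R"])@np.array(X)+np.array(im["t"]); a,b=p[0]/p[2],p[1]/p[2]
    s=1+im["k1"]*(a*a+b*b)
    return np.array([a*s*im["fx"]+im["cx"],b*s*im["fy"]+im["cy"]])
def tri(l):
    A=np.zeros((3,3));B=np.zeros(3)
    for im,u,v in l:
        c,d=ray(im,u,v);d=d/np.linalg.norm(d);P=np.eye(3)-np.outer(d,d);A+=P;B+=P@c
    return np.linalg.solve(A,B)
E
python3 - <<'E'
from h import *
ims={n:pickle.load(open(f"pics/{n}0.pkl","rb")) for n in("scene","top")}
for n,(x0,y0,x1,y1) in {"top":(130,210,380,300),"scene":(240,120,430,300)}.items():
    c=ims[n]["color"][y0:y1,x0:x1]
    k=3
    cv2.imwrite(f"pics/{n}0c.png",cv2.resize(c,None,fx=k,fy=k,interpolation=cv2.INTER_CUBIC))
    hsv=cv2.cvtColor(ims[n]["color"],cv2.COLOR_BGR2HSV)
    m=cv2.inRange(hsv,(105,120,60),(130,255,255))
    N,L,S,C=cv2.connectedComponentsWithStats(m)
    for i in range(1,N):
        if S[i,4]>20: print(n,S[i],C[i].round(1))
    # white
    m=cv2.inRange(hsv,(0,0,110),(180,60,255))
    N,L,S,C=cv2.connectedComponentsWithStats(m)
    for i in range(1,N):
        if S[i,4]>150:
            r=cv2.minAreaRect(np.argwhere(L==i)[:,::-1].astype(np.float32)); print(n,"w",S[i],r)
t=ims["top"]
print("cam",ray(t,0,0)[0])
print("cap",onz(t,213,255,.125),"collar",onz(t,336,251,.091))
print("spent",onz(t,165,246,.125))
print("bot",onz(t,297,140,.13))
E
```

```text
top [290 133  14  14 161] [296.4 139.6]
top [ 305  220   53   62 1904] [329.5 250.4]
top [206 249  12  12 111] [211.9 254.4]
top w [ 149  225   90   50 2475] ((193.60406494140625, 248.9646759033203), (84.88246154785156, 34.87461471557617), 11.0035400390625)
top w [324 239  24  25 332] ((335.24749755859375, 250.97525024414062), (22.28883171081543, 21.990324020385742), 84.2894058227539)
scene [ 102    0   85   37 1356] [142.3  17.1]
scene [420   0  22  18 221] [433.    7.9]
scene [248 153  69  40 943] [281.8 172.8]
scene [363 193  11   9  79] [368.1 197.2]
scene [212 194  14  12 132] [218.5 199.7]
scene w [ 339  197   82   73 1909] ((379.27227783203125, 230.27725219726562), (90.13084411621094, 32.998722076416016), 50.710594177246094)
cam [0.54464807 0.01645181 0.87127195]
cap [0.5131848  0.13449427 0.125     ] collar [ 0.52629366 -0.10734842  0.091     ]
spent [0.52790261 0.22658236 0.125     ]
bot [ 0.74177167 -0.02078201  0.13      ]
```

```bash
sleep 0
```

```text
(no output)
```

View pics/top0c.png

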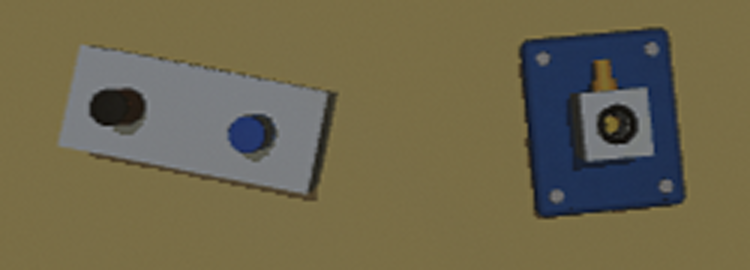

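View pics/scene0c.png

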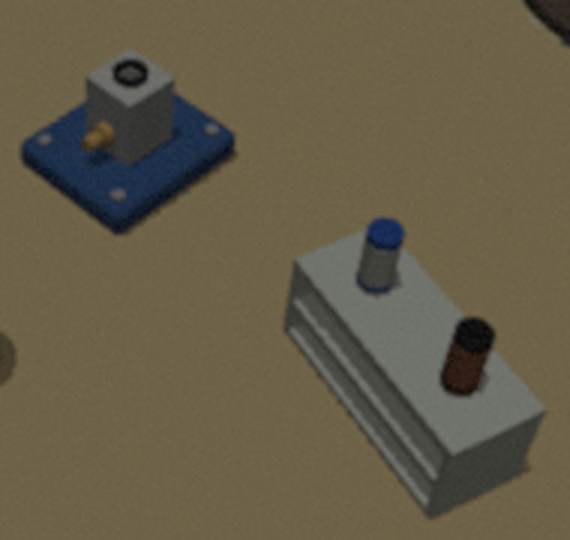

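Run:
```python
from h import *
s,t=[pickle.load(open(f"pics/{n}0.pkl","rb")) for n in("scene","top")]
print("cap t/s",onz(t,212.3,254.4,.125),onz(s,368.7,197,.125),tri([(t,212.3,254.4),(s,368.7,197)]))
print("collar",onz(t,335.7,251.5,.091),onz(s,283.3,144,.091),tri([(t,335.7,251.5),(s,283.3,144)]))
# spent cap: crop (110,107), scene (473,334)
a=(130+110/3,210+107/3);b=(240+473/3,120+334/3)
print("spent",onz(t,*a,.125),onz(s,*b,.125),tri([(t,*a),(s,*b)]))
# foot corners angle / rack corners top z .075
for p in [(80,45),(333,91),(313,196),(60,147)]:
    print("rack",onz(t,130+p[0]/3,210+p[1]/3,.075)[:2].round(4))
for p in [(667,28),(684,206),(535,216),(522,42)]:
    print("foot",onz(t,130+p[0]/3,210+p[1]/3,.025)[:2].round(4))
```

```text
cap t/s [0.51429154 0.13587797 0.125     ] [0.51421307 0.13912877 0.125     ] [0.51337613 0.13710268 0.12270284]
collar [ 0.52527206 -0.10675613  0.091     ] [ 0.52717191 -0.10288297  0.091     ] [ 0.52471922 -0.10695539  0.086994  ]
spent [0.52862104 0.22345538 0.125     ] [0.53080592 0.22763209 0.125     ] [0.5280233  0.2252744  0.12046571]
rack [0.5691 0.2599]
rack [0.5425 0.0864]
rack [0.4711 0.0974]
rack [0.4997 0.2695]
foot [ 0.5953 -0.1529]
foot [ 0.466 -0.167]
foot [ 0.4561 -0.0585]
foot [ 0.582  -0.0462]
```

Run:
```python
from h import *
from scipy.spatial.transform import Rotation as Ro
w=pickle.load(open("pics/wrist0.pkl","rb"))
q=np.array([2.87669546e-04,8.29557522e-01,5.58420975e-01,-5.00414071e-04])
T=Ro.from_quat(np.roll(q,-1)).as_matrix();p=np.array([0.24440958,0.60188844,0.25268984])
c,_=ray(w,0,0); f=np.array(w["R"])[2]
print("cam in tool",T.T@(c-p),"fwd in tool",T.T@f)
print(T.round(3))
a=np.deg2rad(-9)
Tn=np.array([[np.cos(a),np.sin(a),0],[np.sin(a),-np.cos(a),0],[0,0,-1]])
print(Tn, np.rad2deg(Ro.from_matrix(T.T@Tn).as_rotvec()))
cl=T.T@(c-p); fl=T.T@f
for tgt,z in (((.514,.137,.125),.25),((.525,-.106,.091),.25)):
    # TCP such that axis hits tgt
    co=Tn@cl; fo=Tn@fl
    k=(z+co[2]-tgt[2])/-fo[2]
    print("TCP view",np.array(tgt)[:2]-co[:2]-k*fo[:2],"dist",k)
```

```text
cam in tool [-0.00065112 -0.08404761 -0.12023409] fwd in tool [4.60316807e-04 3.21907654e-01 9.46770960e-01]
[[ 0.376  0.926 -0.001]
 [ 0.926 -0.376 -0.001]
 [-0.001 -0.    -1.   ]]
[[ 0.98768834 -0.15643447  0.        ]
 [-0.15643447 -0.98768834  0.        ]
 [ 0.          0.         -1.        ]] [4.03204279e-02 5.89019283e-02 7.68933394e+01]
TCP view [0.51442107 0.13625841] dist 0.25902156200010007
TCP view [ 0.52721315 -0.09532113] dist 0.2949330986270976
```

Request:
{"api": "carry_out", "payload": {"commands": [[-0.0299,0.0386,0,0,0,0,0.05],[-0.0299,0.0386,0,0,0,0,0.05],[-0.0299,0.0386,0,0,0,0,0.05],[-0.0299,0.0386,0,0,0,0,0.05],[-0.0299,0.0386,0,0,0,0,0.05],[-0.0299,0.0386,0,0,0,0,0.05],[-0.0299,0.0386,0,0,0,0,0.05],[-0.0299,0.0386,0,0,0,0,0.05],[-0.0299,0.0386,0,0,0,0,0.05],[-0.0299,0.0386,0,0,0,0,0.05],[-0.0299,0.0386,0,0,0,0,0.05],[0,0,0,0,0,0.149,0.05],[0,0,0,0,0,0.149,0.05],[0,0,0,0,0,0.149,0.05],[0,0,0,0,0,0.149,0.05],[0,0,0,0,0,0.149,0.05],[0,0,0,0,0,0.149,0.05],[0,0,0,0,0,0.149,0.05],[0,0,0,0,0,0.149,0.05],[0,0,0,0,0,0.149,0.05]]}}

```text
t: 2.15
ee_pos: [0.5141, 0.1377, 0.2532]
tcp_rot: [0.0, 0.997, -0.081, -0.0]
wrist_force: [0.4, -0.1, -1.0]
grip_width: 0.59
```

Request:
{"api": "carry_out", "payload": {"commands": [[0,0,0,0,0,0,0.05],[0,0,0,0,0,0,0.05]]}}

```text
t: 2.35
ee_pos: [0.5141, 0.1377, 0.2532]
tcp_rot: [0.0, 0.997, -0.076, -0.0]
wrist_force: [0.6, -0.2, -0.1]
grip_width: 0.587
```

```bash
cat > look.py <<'E'
import sys
from plant import *
from h import *
from scipy.spatial.transform import Rotation as Ro
n=sys.argv[1]
s=observe();im=get_image("wrist")
pickle.dump((s,im),open(f"pics/{n}.pkl","wb"));cv2.imwrite(f"pics/{n}.png",im["color"])
print(s["t"],s["ee_pos"],s["wrist_force"],s["grip_width"])
print(Ro.from_quat(np.roll(s["tcp_rot"],-1)).as_matrix().round(4))
E
python3 look.py w1
```

```text
2.35 [0.51411205 0.13767618 0.25319642] [ 0.62764092 -0.18619515 -0.07387635] 0.5872585724690835
[[ 9.886e-01 -1.507e-01 -2.000e-04]
 [-1.507e-01 -9.886e-01 -1.000e-04]
 [-2.000e-04  1.000e-04 -1.000e+00]]
```

View pics/w1.png

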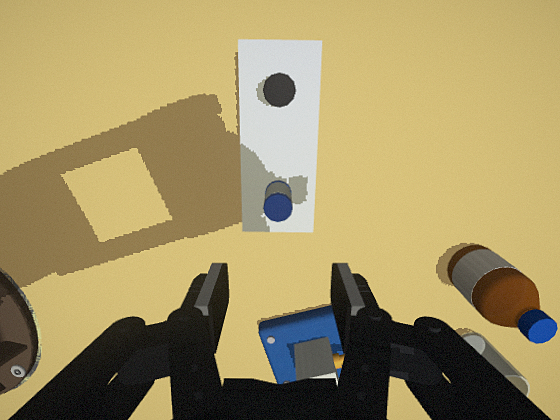

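Run:
```python
from h import *
s,im=pickle.load(open("pics/w1.pkl","rb"))
hsv=cv2.cvtColor(im["color"],cv2.COLOR_BGR2HSV)
m=cv2.inRange(hsv,(105,100,40),(130,255,255)); m[:170]=0;m[240:]=0
N,L,S,C=cv2.connectedComponentsWithStats(m)
for i in range(1,N):
    if S[i,4]>50:
        print(S[i],C[i])
        cn=cv2.findContours((L==i).astype(np.uint8),cv2.RETR_EXTERNAL,cv2.CHAIN_APPROX_NONE)[0][0]
        (u,v),r=cv2.minEnclosingCircle(cn);print(u,v,r, "ell",cv2.fitEllipse(cn))
        X=onz(im,u,v,.125);print(X, X[:2]-s["ee_pos"][:2])
c=im["color"][160:250,220:340];cv2.imwrite("pics/w1c.png",cv2.resize(c,None,fx=5,fy=5,interpolation=cv2.INTER_CUBIC))
```

```text
[264 193  28  29 621] [277.43961353 206.99677939]
277.3571472167969 206.92857360839844 14.167106628417969 ell ((277.4399108886719, 206.99520874023438), (27.17871856689453, 27.27608299255371), 76.63328552246094)
[0.51150121 0.1387514  0.125     ] [-0.00261084  0.00107522]
```

View pics/w1c.png

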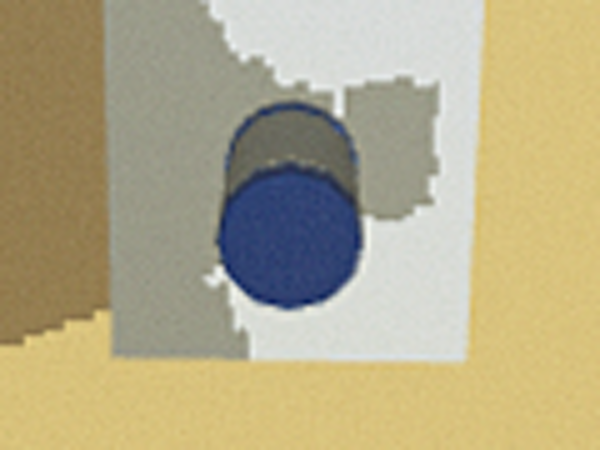

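Request:
{"api": "carry_out", "payload": {"commands": [[-0.002,-0.0005,0.03,0,0,0,0.05],[0,0,0.03,0,0,0,0.05],[0,0,0.03,0,0,0,0.05],[0,0,0.03,0,0,0,0.05],[0,0,0.017,0,0,0,0.05],[0,0,0.01,0,0,0,0.05],[0,0,0,0,0,0,0.05],[0,0,0,0,0,0,0.05]]}}

```text
t: 3.2
ee_pos: [0.5127, 0.1386, 0.1069]
tcp_rot: [-0.0, 0.997, -0.077, 0.0]
wrist_force: [1.0, 0.7, -0.1]
grip_width: 0.588
```

```bash
python3 look.py w2
```

```text
3.2 [0.51269203 0.13861807 0.1068688 ] [ 1.01085261  0.68017214 -0.11472654] 0.5878963115532257
[[ 9.880e-01 -1.543e-01  5.000e-04]
 [-1.543e-01 -9.880e-01  1.000e-04]
 [ 5.000e-04 -2.000e-04 -1.000e+00]]
```

View pics/w2.png

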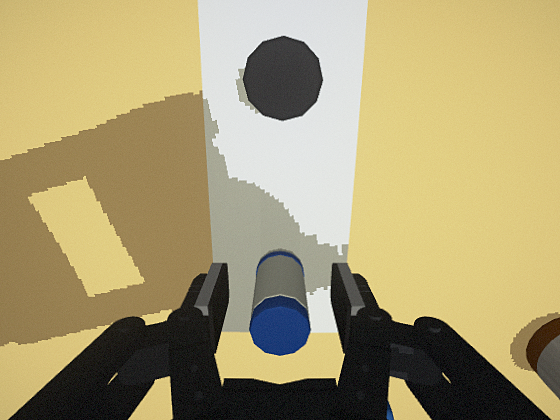

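Request:
{"api": "carry_out", "payload": {"commands": [[0,0,0,0,0,0,0.015],[0,0,0,0,0,0,0.015],[0,0,0,0,0,0,0.015],[0,0,0,0,0,0,0.015],[0,0,0,0,0,0,0.015],[0,0,0,0,0,0,0.015]], "squeeze": 80}}

```text
t: 3.85
ee_pos: [0.5128, 0.1386, 0.1073]
tcp_rot: [-0.0, 0.997, -0.078, 0.001]
wrist_force: [-1.0, 0.8, 10.9]
grip_width: 0.26
```

```bash
python3 look.py w3
```

```text
3.85 [0.51282322 0.13864915 0.10728944] [-0.95693688  0.75504901 10.933537  ] 0.26025405225372605
[[ 9.879e-01 -1.552e-01  1.500e-03]
 [-1.552e-01 -9.879e-01  3.000e-04]
 [ 1.400e-03 -5.000e-04 -1.000e+00]]
```

View pics/w3.png

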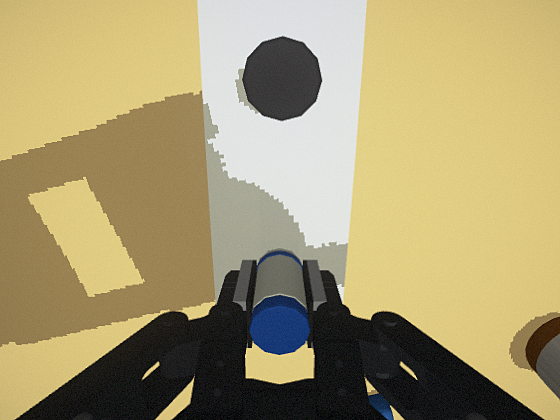

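Request:
{"api": "carry_out", "payload": {"commands": [[0,0,-0.01,0,0,0,0.015],[0,0,-0.03,0,0,0,0.015],[0,0,-0.03,0,0,0,0.015],[0,0,-0.03,0,0,0,0.015],[0,0,-0.03,0,0,0,0.015],[0,0,0,0,0,0,0.015],[0,0,0,0,0,0,0.015],[0.01,0.034,0,0,0,0,0.015],[0.01,0.034,0,0,0,0,0.015],[0.01,0.034,0,0,0,0,0.015],[0.01,0.034,0,0,0,0,0.015],[0.01,0.034,0,0,0,0,0.015],[0,0,0,0,0,0,0.015],[0,0,0,0,0,0,0.015],[0,0,0,0,0,0,0.015]]}}

```text
t: 5.4
ee_pos: [0.5347, -0.0366, 0.2356]
tcp_rot: [-0.0, 0.997, -0.078, -0.001]
wrist_force: [0.4, 0.1, -0.7]
grip_width: 0.26
```

```bash
python3 look.py w4
python3 - <<'E'
from plant import *
import pickle,cv2
for n in ("scene","top"):
    im=get_image(n); pickle.dump(im,open(f"pics/{n}4.pkl","wb"))
    cv2.imwrite(f"pics/{n}4.png",im["color"])
E
```

```text
5.4 [ 0.53468362 -0.03655749  0.23561902] [ 0.39980674  0.12092482 -0.72643249] 0.2597655604747835
[[ 9.879e-01 -1.552e-01 -1.500e-03]
 [-1.552e-01 -9.879e-01  4.000e-04]
 [-1.500e-03 -2.000e-04 -1.000e+00]]
```

View pics/w4.png

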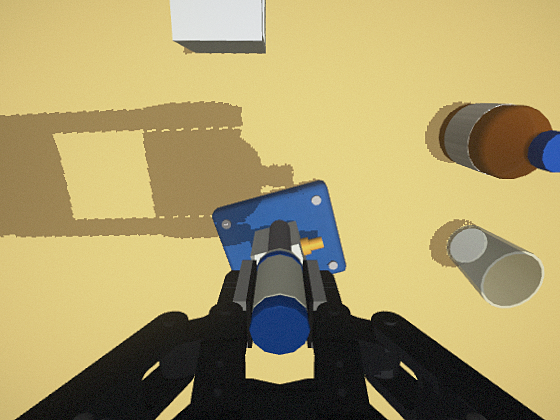

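View pics/scene4.png

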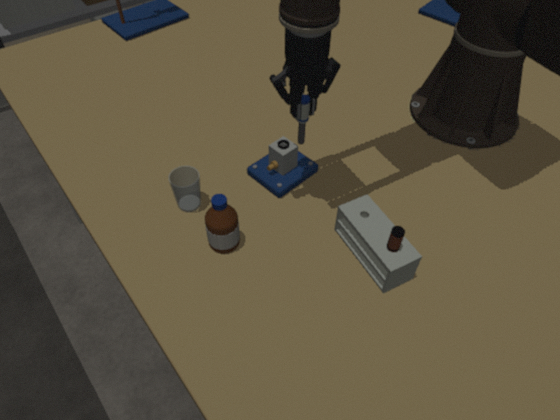

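Request:
{"api": "carry_out", "payload": {"commands": [[0,0.03,0,0,0,0,0.015],[0,0.03,0,0,0,0,0.015],[0,0.03,0,0,0,0,0.015],[0,0.03,0,0,0,0,0.015],[0,0,0,0,0,0,0.015],[0,0,0,0,0,0,0.015],[0,0,0,0,0,0,0.015]]}}

```text
t: 6.25
ee_pos: [0.5167, -0.1547, 0.2363]
tcp_rot: [-0.0, 0.997, -0.078, -0.0]
wrist_force: [-0.4, -0.0, -1.4]
grip_width: 0.262
```

```bash
python3 look.py w5
```

```text
6.25 [ 0.51670753 -0.1547423   0.23626226] [-0.44887671 -0.0251328  -1.43992646] 0.2615472137606821
[[ 9.880e-01 -1.546e-01 -2.000e-04]
 [-1.546e-01 -9.880e-01  3.000e-04]
 [-2.000e-04 -2.000e-04 -1.000e+00]]
```

View pics/w5.png

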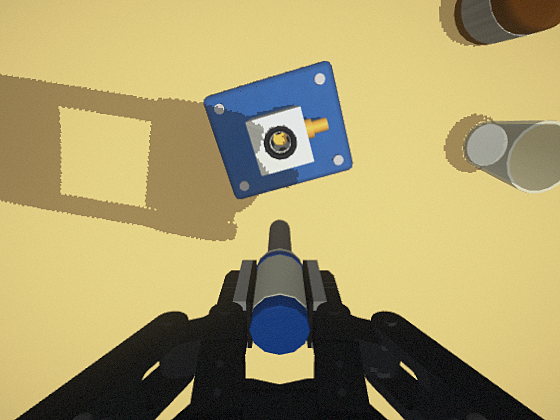

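Run:
```python
from h import *
s,im=pickle.load(open("pics/w5.pkl","rb"))
g=cv2.cvtColor(im["color"],cv2.COLOR_BGR2GRAY)
hsv=cv2.cvtColor(im["color"],cv2.COLOR_BGR2HSV)
m=((g<75)&(hsv[...,1]<110)).astype(np.uint8); 
mm=np.zeros_like(m);mm[118:168,255:308]=m[118:168,255:308]
N,L,S,C=cv2.connectedComponentsWithStats(mm)
i=1+np.argmax(S[1:,4]);print(S[i])
cn=cv2.findContours((L==i).astype(np.uint8),cv2.RETR_EXTERNAL,cv2.CHAIN_APPROX_NONE)[0][0]
e=cv2.fitEllipse(cn);print(e)
X=onz(im,*e[0],.091);print("collar",X)
p=s["ee_pos"];d=X[:2]-p[:2]
T=np.array([[.988,-.1546],[-.1546,-.988]])
print("tool offset",T.T@d)
tip=np.array([p[0],p[1],p[2]-.0919]);print("tip pred px",proj(im,tip), "sphere c",proj(im,tip+[0,0,.007]),"stem top",proj(im,tip+[0,0,.06]),"housing top",proj(im,tip+[0,0,.11]))
for n,(x0,y0,x1,y1) in {"a":(215,100,345,260)}.items():
    cv2.imwrite("pics/w5c.png",cv2.resize(im["color"][y0:y1,x0:x1],None,fx=3.6,fy=3.6,interpolation=cv2.INTER_CUBIC))
for v in range(222,250,4):
    print(v,g[v,255:305:2])
```

```text
[264 126  32  33 457]
((279.7137145996094, 142.24851989746094), (31.328414916992188, 31.984975814819336), 178.79019165039062)
collar [ 0.5235433  -0.10550145  0.091     ]
tool offset [-0.00085889 -0.04970677]
tip pred px [280.94615696 224.20854012] sphere c [280.98484282 227.97762804] stem top [281.37362851 265.95589225] housing top [282.02081599 329.59084279]
222 [207 209 208 208 212 206 207 208 212  95  62  71  72  70  63  83 183 213
 209 211 212 210 212 210 209]
226 [208 208 206 209 207 207 209 204  52  69  70  72  70  72  69  70  59 161
 212 207 209 214 206 211 211]
230 [206 211 208 209 209 206 211 158  63  67  69  71  74  70  67  69  66 104
 217 211 208 210 208 213 210]
234 [210 210 207 210 212 206 216  75  69  69  72  70  71  69  69  64  63  82
 222 210 208 209 210 209 209]
238 [207 208 209 209 208 210 216  39  68  69  68  73  69  68  74  67  72  45
 227 211 209 210 211 208 208]
242 [207 208 209 208 210 209 211  48  64  69  69  72  65  66  72  70  65  55
 192 210 209 211 207 209 206]
246 [208 210 210 209 209 210 204  56  67  66  68  68  68  67  66  68  70  56
 166 209 209 209 208 210 207]
```

View pics/w5c.png

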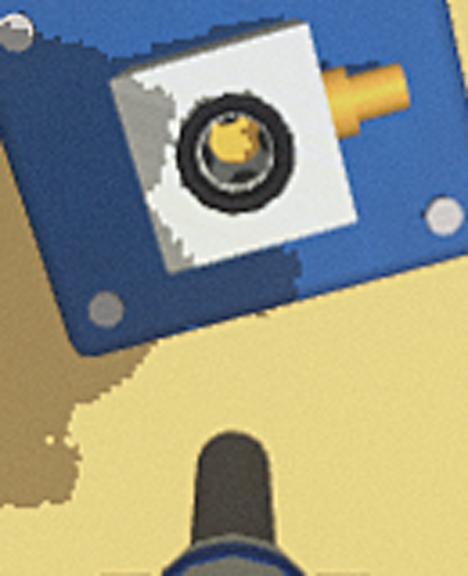

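Run:
```python
from h import *
from scipy.optimize import least_squares
s,im=pickle.load(open("pics/w5.pkl","rb"))
p=s["ee_pos"];T=np.array([[.988,-.1546,0],[-.1546,-.988,0],[0,0,-1]])
hsv=cv2.cvtColor(im["color"],cv2.COLOR_BGR2HSV);g=cv2.cvtColor(im["color"],cv2.COLOR_BGR2GRAY)
D=im["depth"]
def pts(mask):
    v,u=np.nonzero(mask&(D>0)); out=[]
    for a,b in zip(u,v):
        c,d=ray(im,a,b); f=np.array(im["R"])[2]; out.append(c+d*D[b,a]/(d@f))
    return np.array(out)
m=np.zeros(g.shape,bool);m[218:246,262:298]=g[218:246,262:298]<90
P=pts(m);Q=(P-p)@T
ok=(Q[:,2]<.15);Q=Q[ok];print("stem pts",len(Q),Q.min(0),Q.max(0))
# capsule fit: axis through (x0,y0) slope, end zt; r=7
def res(k):
    x0,y0,ax,ay,zt=k
    d=np.array([ax,ay,1]);d/=np.linalg.norm(d)
    c=np.array([x0,y0,zt-.007]) # sphere centre
    r=Q-c; t=np.minimum(r@d,0)[:,None] if False else r@d
    t=np.where(t<0,t,0)[:,None]
    return np.linalg.norm(r-t*d,axis=1)-.007
f=least_squares(res,[0,0,0,0,.092],loss="soft_l1",f_scale=.0005);print("tip tool x,y,slopes,z",f.x.round(4),np.std(f.fun))
m=cv2.inRange(hsv,(105,100,40),(130,255,255));m[:290]=0;m[365:]=0
N,L,S,C=cv2.connectedComponentsWithStats(m);i=1+np.argmax(S[1:,4]);print(S[i],C[i])
X=onz(im,*C[i],p[2]+.0181);print("cap tool",T.T@(X-p))
m=(g>185)&(hsv[...,1]<40);m[:105]=0;m[175:]=0;m[:,:245]=0;m[:,315:]=0
P=pts(m);print("block top z",np.median(P[:,2]))
cn=np.zeros(g.shape,bool);cn[126:159,264:296]=(g<75)[126:159,264:296];P=pts(cn);print("collar z",np.percentile(P[:,2],[10,50,90]))
```

```text
stem pts 477 [-0.00780354 -0.00643932  0.04545209] [ 0.00526004 -0.00023388  0.08535788]
tip tool x,y,slopes,z [-0.001   0.0014 -0.0005 -0.      0.0921] 0.0002084890580830168
[ 249  295   62   60 2828] [279.26237624 324.66725601]
cap tool [-0.00104603 -0.0022673  -0.0181    ]
block top z 0.08453276466852405
collar z [0.08386088 0.09018363 0.09123915]
```

Request:
{"api": "carry_out", "payload": {"commands": [[0,-0.0257,0,0,0,0,0.015],[0,-0.025,0,0,0,0,0.015],[0,0,0.014,0,0,0,0.015],[0,0,0.015,0,0,0,0.015],[0,0,0.015,0,0,0,0.015],[0,0,0,0,0,0,0.015],[0,0,0,0,0,0,0.015],[0,0,0,0,0,0,0.015]]}}

```text
t: 7.1
ee_pos: [0.525, -0.1054, 0.193]
tcp_rot: [0.0, 0.997, -0.078, 0.0]
wrist_force: [0.0, -1.2, -0.9]
grip_width: 0.265
```

```bash
python3 look.py w6
python3 - <<'E'
from plant import *
from h import *
b=[]
for n,(x0,y0,x1,y1) in {"scene":(240,70,340,170),"top":(286,201,386,301)}.items():
    im=get_image(n); pickle.dump(im,open(f"pics/{n}6.pkl","wb"))
    b.append(cv2.resize(im["color"][y0:y1,x0:x1],(400,400),interpolation=cv2.INTER_CUBIC))
cv2.imwrite("pics/st6.png",np.hstack(b))
E
```

```text
7.1 [ 0.52496548 -0.10539636  0.19303387] [ 0.00119601 -1.15696074 -0.91169621] 0.2654486920722278
[[ 9.879e-01 -1.549e-01  9.000e-04]
 [-1.549e-01 -9.879e-01 -2.000e-04]
 [ 9.000e-04  1.000e-04 -1.000e+00]]
```

View pics/w6.png

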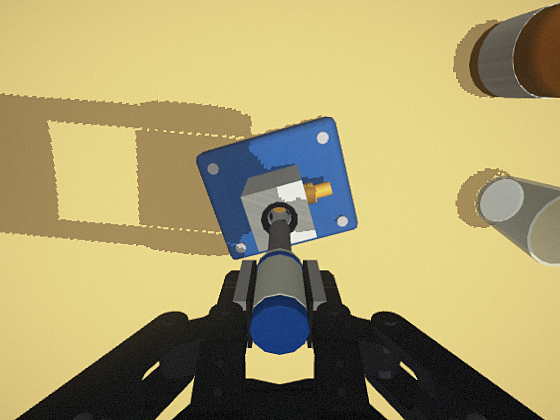

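View pics/st6.png

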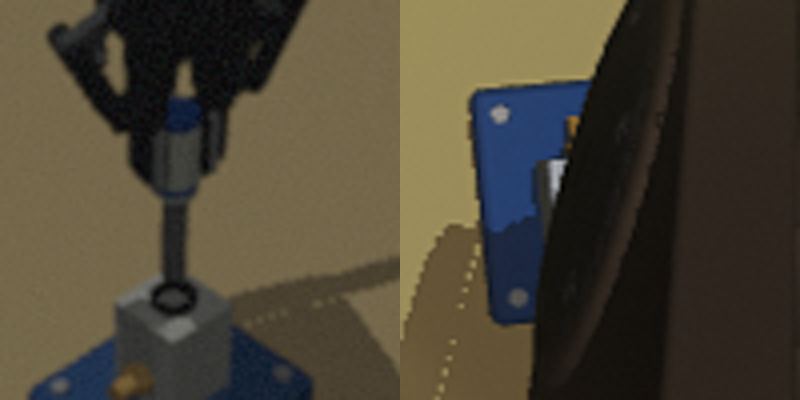

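Run:
```python
from h import *
s,im=pickle.load(open("pics/w6.pkl","rb"))
p=s["ee_pos"];T=np.array([[.988,-.1549,0],[-.1549,-.988,0],[0,0,-1]])
g=cv2.cvtColor(im["color"],cv2.COLOR_BGR2GRAY)
for nm,c in (("tip",(-.001,.0014,.0921)),("mouth if centred",(-.001,.0014,p[2]-.091))):
    print(nm,proj(im,p+T@np.array(c)))
cv2.imwrite("pics/w6c.png",cv2.resize(im["color"][180:260,230:330],None,fx=7,fy=7,interpolation=cv2.INTER_CUBIC))
c=pickle.load(open("pics/scene6.pkl","rb"))
print("scene mouth if under tip",proj(c,[*(p+T@np.array([-.001,.0014,0]))[:2],.091]),proj(c,p+T@np.array([-.001,.0014,.0921])))
```

```text
tip [279.32710923 225.92535478]
mouth if centred [279.32443832 220.87974397]
scene mouth if under tip [283.4936107  142.46496107] [283.58501538 138.95169433]
```

View pics/w6c.png

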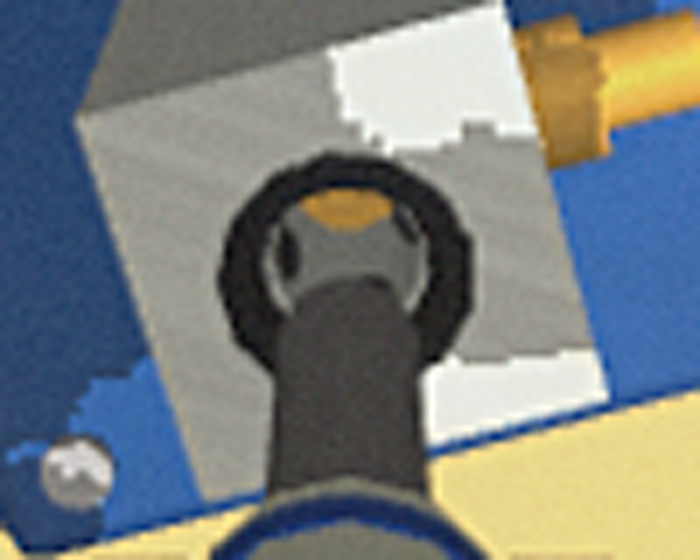

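Request:
{"api": "carry_out", "payload": {"commands": [[0,-0.0007,0.004,0,0,0,0.015],[0,0,0.006,0,0,0,0.015],[0,0,0.006,0,0,0,0.015],[0,0,0.006,0,0,0,0.015],[0,0,0,0,0,0,0.015],[0,0,0,0,0,0,0.015]]}}

```text
t: 7.85
ee_pos: [0.5245, -0.1049, 0.17]
tcp_rot: [-0.0, 0.997, -0.078, -0.0]
wrist_force: [-1.2, -0.0, -0.8]
grip_width: 0.26
```

Request:
{"api": "carry_out", "payload": {"commands": [[0,0,0.002,0,0,0,0.015],[0,0,0.002,0,0,0,0.015],[0,0,0,0,0,0,0.015]]}}

```text
t: 8.15
ee_pos: [0.5248, -0.1049, 0.1663]
tcp_rot: [-0.0, 0.997, -0.078, 0.0]
wrist_force: [0.9, 0.2, 0.5]
grip_width: 0.26
```

Request:
{"api": "carry_out", "payload": {"commands": [[0,0,0.002,0,0,0,0.015],[0,0,0,0,0,0,0.015]]}}

```text
t: 8.35
ee_pos: [0.5248, -0.105, 0.1644]
tcp_rot: [0.0, 0.997, -0.078, 0.0]
wrist_force: [1.5, 0.6, -0.8]
grip_width: 0.266
```

Request:
{"api": "carry_out", "payload": {"commands": [[0,0,0.002,0,0,0,0.015],[0,0,0,0,0,0,0.015]]}}

```text
t: 8.55
ee_pos: [0.5248, -0.105, 0.1622]
tcp_rot: [0.0, 0.997, -0.078, 0.0]
wrist_force: [4.1, -0.5, -5.5]
grip_width: 0.264
```

```bash
cat > st.py <<'E'
from plant import *
s=observe();print(s["t"],s["ee_pos"].round(4),s["wrist_force"].round(2),s["ft_torque"].round(3),s["grip_width"],s["tcp_rot"].round(4))
E
python3 st.py
```

```text
8.55 [ 0.5248 -0.105   0.1622] [ 4.11 -0.45 -5.55] [-0.055 -0.645  0.069] 0.26405534822955096 [ 0.00e+00  9.97e-01 -7.79e-02  2.00e-04]
```

Request:
{"api": "carry_out", "payload": {"commands": [[0,0,0,0,0,0,0.015],[0,0,0,0,0,0,0.015]]}}

```text
t: 8.75
ee_pos: [0.5247, -0.105, 0.1622]
tcp_rot: [0.0, 0.997, -0.078, 0.0]
wrist_force: [1.8, -0.1, -2.8]
grip_width: 0.258
```

```bash
python3 st.py; python3 look.py w7
```

```text
8.75 [ 0.5247 -0.105   0.1622] [ 1.81 -0.11 -2.84] [ 0.053 -0.478 -0.004] 0.2576266360920346 [ 0.00e+00  9.97e-01 -7.79e-02  1.00e-04]
8.75 [ 0.52472223 -0.10496569  0.16220822] [ 1.81146602 -0.11246672 -2.84307922] 0.2576266360920346
[[ 9.879e-01 -1.554e-01  1.000e-04]
 [-1.554e-01 -9.879e-01 -0.000e+00]
 [ 1.000e-04  0.000e+00 -1.000e+00]]
```

View pics/w7.png

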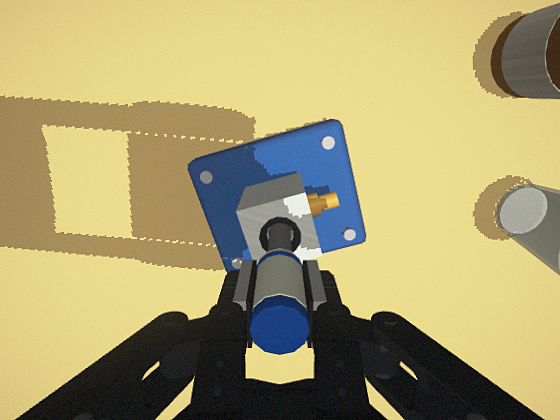

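Request:
{"api": "carry_out", "payload": {"commands": [[0,0,0.001,0,0,0,0.015],[0,0,0.001,0,0,0,0.015],[0,0,0,0,0,0,0.015]]}}

```text
t: 9.1
ee_pos: [0.5247, -0.105, 0.1604]
tcp_rot: [0.0, 0.997, -0.078, 0.0]
wrist_force: [2.4, 1.2, -1.2]
grip_width: 0.26
```

Request:
{"api": "carry_out", "payload": {"commands": [[0,0,0.001,0,0,0,0.015],[0,0,0.001,0,0,0,0.015],[0,0,0,0,0,0,0.015]]}}

```text
t: 9.4
ee_pos: [0.5247, -0.1049, 0.1583]
tcp_rot: [0.0, 0.997, -0.078, 0.0]
wrist_force: [3.5, -0.4, -2.2]
grip_width: 0.257
```

Request:
{"api": "carry_out", "payload": {"commands": [[0,0,0.001,0,0,0,0.015],[0,0,0.001,0,0,0,0.015]]}}

```text
t: 9.6
ee_pos: [0.5248, -0.105, 0.1565]
tcp_rot: [0.0, 0.997, -0.078, 0.0]
wrist_force: [0.3, 0.3, 5.7]
grip_width: 0.262
```

Request:
{"api": "carry_out", "payload": {"commands": [[0,0,0.001,0,0,0,0.015],[0,0,0.001,0,0,0,0.015]]}}

```text
t: 9.8
ee_pos: [0.5248, -0.105, 0.1545]
tcp_rot: [0.0, 0.997, -0.078, 0.0]
wrist_force: [-0.3, 0.4, 5.8]
grip_width: 0.262
```

Request:
{"api": "carry_out", "payload": {"commands": [[0,0,0.001,0,0,0,0.015],[0,0,0.001,0,0,0,0.015]]}}

```text
t: 10.0
ee_pos: [0.5247, -0.105, 0.1525]
tcp_rot: [0.0, 0.997, -0.078, 0.0]
wrist_force: [1.8, 0.2, 6.1]
grip_width: 0.262
```

Request:
{"api": "carry_out", "payload": {"commands": [[0,0,0.001,0,0,0,0.015]]}}

```text
t: 10.1
ee_pos: [0.5247, -0.105, 0.1515]
tcp_rot: [0.0, 0.997, -0.078, 0.0]
wrist_force: [1.0, 0.4, 5.2]
grip_width: 0.262
```

```bash
python3 look.py w8; python3 -c "
import cv2;a=cv2.imread('pics/w8.png');cv2.imwrite('pics/w8c.png',cv2.resize(a[190:360,210:350],None,fx=3.4,fy=3.4))"
```

```text
10.1 [ 0.52472871 -0.10496093  0.15147225] [0.99357394 0.3901989  5.18475817] 0.26193246419621885
[[ 9.879e-01 -1.553e-01  3.000e-04]
 [-1.553e-01 -9.879e-01 -1.000e-04]
 [ 3.000e-04  0.000e+00 -1.000e+00]]
```

View pics/w8c.png

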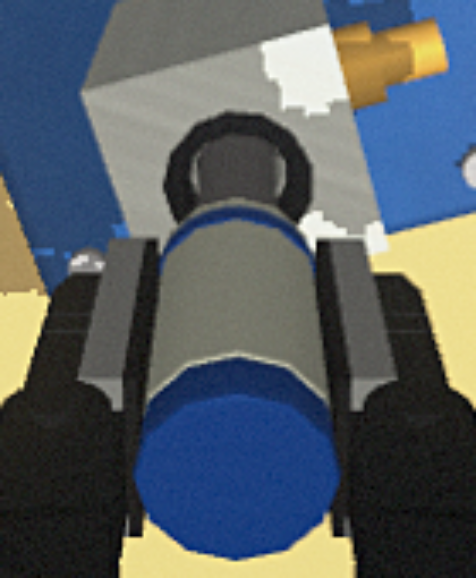

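Request:
{"api": "carry_out", "payload": {"commands": [[0,0,0.0005,0,0,0,0.015],[0,0,0.0005,0,0,0,0.015]]}}

```text
t: 10.35
ee_pos: [0.5247, -0.105, 0.1504]
tcp_rot: [0.0, 0.997, -0.078, 0.0]
wrist_force: [1.2, 1.1, 5.6]
grip_width: 0.26
```

Request:
{"api": "carry_out", "payload": {"commands": [[0,0,0.0005,0,0,0,0.015],[0,0,0.0005,0,0,0,0.015]]}}

```text
t: 10.55
ee_pos: [0.5247, -0.1049, 0.1494]
tcp_rot: [0.0, 0.997, -0.078, 0.0]
wrist_force: [1.3, -0.2, 4.5]
grip_width: 0.258
```

Request:
{"api": "carry_out", "payload": {"commands": [[0,0,0.0005,0,0,0,0.015],[0,0,0.0005,0,0,0,0.015]]}}

```text
t: 10.75
ee_pos: [0.5247, -0.105, 0.1484]
tcp_rot: [0.0, 0.997, -0.078, 0.0]
wrist_force: [0.6, 0.5, 4.9]
grip_width: 0.26
```

Request:
{"api": "carry_out", "payload": {"commands": [[0,0,0.0005,0,0,0,0.015]]}}

```text
t: 10.85
ee_pos: [0.5247, -0.105, 0.1479]
tcp_rot: [0.0, 0.997, -0.078, 0.0]
wrist_force: [0.7, 1.0, 4.8]
grip_width: 0.261
```

Request:
{"api": "carry_out", "payload": {"commands": [[0,0,0.0005,0,0,0,0.015]]}}

```text
t: 10.95
ee_pos: [0.5247, -0.105, 0.1474]
tcp_rot: [0.0, 0.997, -0.078, 0.0]
wrist_force: [0.2, -0.6, 7.6]
grip_width: 0.264
```

Request:
{"api": "carry_out", "payload": {"commands": [[0,0,0.0005,0,0,0,0.015]]}}

```text
t: 11.05
ee_pos: [0.5247, -0.105, 0.1469]
tcp_rot: [0.0, 0.997, -0.078, 0.0]
wrist_force: [1.7, -0.1, 5.7]
grip_width: 0.261
```

Request:
{"api": "carry_out", "payload": {"commands": [[0,0,0.0005,0,0,0,0.015]]}}

```text
t: 11.15
ee_pos: [0.5247, -0.105, 0.1465]
tcp_rot: [0.0, 0.997, -0.078, 0.0]
wrist_force: [0.9, 0.4, 6.7]
grip_width: 0.261
```

Request:
{"api": "carry_out", "payload": {"commands": [[0,0,0.0005,0,0,0,0.015]]}}

```text
t: 11.25
ee_pos: [0.5247, -0.105, 0.1459]
tcp_rot: [0.0, 0.997, -0.078, 0.0]
wrist_force: [0.8, 0.0, 4.8]
grip_width: 0.264
```

Request:
{"api": "carry_out", "payload": {"commands": [[0,0,0.0005,0,0,0,0.015]]}}

```text
t: 11.35
ee_pos: [0.5247, -0.105, 0.1454]
tcp_rot: [0.0, 0.997, -0.078, 0.0]
wrist_force: [1.3, 0.5, 5.6]
grip_width: 0.263
```

Depth about 37.7 mm; still plain drag.

Request:
{"api": "carry_out", "payload": {"commands": [[0,0,0.0005,0,0,0,0.015]]}}

```text
t: 11.45
ee_pos: [0.5247, -0.105, 0.145]
tcp_rot: [0.0, 0.997, -0.078, 0.0]
wrist_force: [1.4, 0.5, 6.5]
grip_width: 0.266
```

Request:
{"api": "carry_out", "payload": {"commands": [[0,0,0.0005,0,0,0,0.015]]}}

```text
t: 11.55
ee_pos: [0.5247, -0.1049, 0.1445]
tcp_rot: [0.0, 0.997, -0.078, 0.0]
wrist_force: [1.3, 0.4, 6.3]
grip_width: 0.262
```

Request:
{"api": "carry_out", "payload": {"commands": [[0,0,0.0005,0,0,0,0.015]]}}

```text
t: 11.65
ee_pos: [0.5247, -0.105, 0.144]
tcp_rot: [0.0, 0.997, -0.078, 0.0]
wrist_force: [0.1, 0.5, 9.3]
grip_width: 0.265
```

Request:
{"api": "carry_out", "payload": {"commands": [[0,0,0.0005,0,0,0,0.015]]}}

```text
t: 11.75
ee_pos: [0.5248, -0.105, 0.1436]
tcp_rot: [0.0, 0.997, -0.078, 0.0]
wrist_force: [-0.1, 0.8, 13.1]
grip_width: 0.261
```

Request:
{"api": "carry_out", "payload": {"commands": [[0,0,0.0005,0,0,0,0.015]]}}

```text
t: 11.85
ee_pos: [0.5248, -0.105, 0.1434]
tcp_rot: [0.0, 0.997, -0.078, 0.0]
wrist_force: [-1.9, 1.6, 16.7]
grip_width: 0.257
```

Request:
{"api": "carry_out", "payload": {"commands": [[0,0,0.0005,0,0,0,0.015]]}}

```text
t: 11.95
ee_pos: [0.5249, -0.105, 0.1431]
tcp_rot: [0.0, 0.997, -0.078, 0.0]
wrist_force: [-2.5, 1.1, 23.8]
grip_width: 0.261
```

```bash
python3 st.py
```

```text
11.95 [ 0.5249 -0.105   0.1431] [-2.5   1.12 23.76] [ 0.266  0.665 -0.002] 0.26092124317186594 [ 1.00e-04  9.97e-01 -7.79e-02  4.00e-04]
```

Request:
{"api": "carry_out", "payload": {"commands": [[0,0,0,0,0,0,0.015]]}}

```text
t: 12.05
ee_pos: [0.5249, -0.105, 0.143]
tcp_rot: [0.0, 0.997, -0.078, 0.0]
wrist_force: [-1.1, 0.3, 16.5]
grip_width: 0.265
```

Request:
{"api": "carry_out", "payload": {"commands": [[0,0,0,0,0,0,0.055],[0,0,0,0,0,0,0.055],[0,0,0,0,0,0,0.055],[0,0,0,0,0,0,0.055],[0,0,0,0,0,0,0.055]]}}

```text
t: 12.55
ee_pos: [0.5245, -0.1049, 0.1422]
tcp_rot: [-0.0, 0.997, -0.078, -0.0]
wrist_force: [-0.5, -0.6, 0.4]
grip_width: 0.649
```

```bash
python3 st.py; python3 look.py w9;python3 - <<'E'
from plant import *
from h import *
im=get_image("scene"); pickle.dump(im,open("pics/scene9.pkl","wb"))
cv2.imwrite("pics/s9.png",cv2.resize(im["color"][70:200,220:350],(600,600),interpolation=cv2.INTER_CUBIC))
E
```

```text
12.55 [ 0.5245 -0.1049  0.1422] [-0.46 -0.6   0.36] [-0.002 -0.06  -0.066] 0.6490449616227117 [-0.00e+00  9.97e-01 -7.79e-02 -2.00e-04]
12.55 [ 0.52449327 -0.10493775  0.14215426] [-0.45914915 -0.60044791  0.35894466] 0.6490449616227117
[[ 9.879e-01 -1.553e-01 -3.000e-04]
 [-1.553e-01 -9.879e-01  0.000e+00]
 [-3.000e-04  0.000e+00 -1.000e+00]]
```

View pics/w9.png

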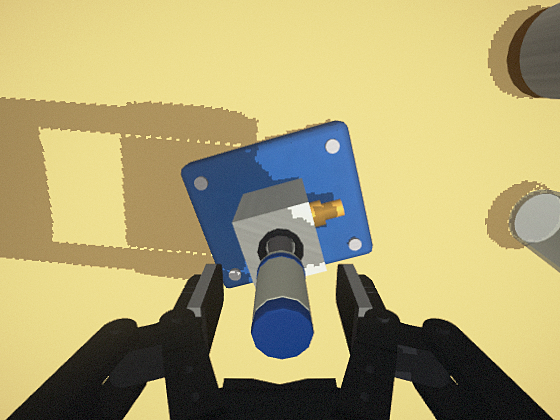

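View pics/s9.png

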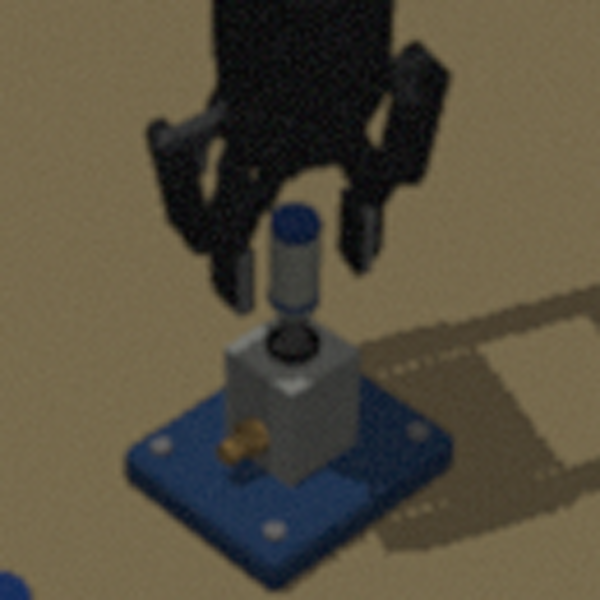

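Request:
{"api": "carry_out", "payload": {"commands": [[0,0,-0.01,0,0,0,0.055],[0,0,-0.03,0,0,0,0.055],[0,0,-0.03,0,0,0,0.055],[0,0,-0.03,0,0,0,0.055],[0,0,-0.03,0,0,0,0.055],[0,0,0,0,0,0,0.055],[0,0,0,0,0,0,0.055],[0,0,0,0,0,0,0.055]]}}

```text
t: 13.45
ee_pos: [0.5241, -0.1048, 0.2718]
tcp_rot: [-0.0, 0.997, -0.078, -0.0]
wrist_force: [0.5, -0.0, -0.4]
grip_width: 0.645
```

```bash
python3 look.py w10
python3 - <<'E'
from h import *
def capd(n):
    s,im=pickle.load(open(f"pics/{n}.pkl","rb"));D=im["depth"]
    hsv=cv2.cvtColor(im["color"],cv2.COLOR_BGR2HSV)
    m=cv2.inRange(hsv,(105,150,40),(130,255,255))
    N,L,S,C=cv2.connectedComponentsWithStats(m)
    for i in range(1,N):
        if S[i,4]<200: continue
        v,u=np.nonzero(cv2.erode((L==i).astype(np.uint8),np.ones((3,3)))&(D>0)); f=np.array(im["R"])[2]
        P=np.array([ (lambda c,d:c+d*D[b,a]/(d@f))(*ray(im,a,b)) for a,b in zip(u,v)])
        z=np.percentile(P[:,2],75) if len(P) else 0
        Q=P[abs(P[:,2]-z)<.0015] if len(P) else P
        print(n,S[i],C[i].round(1),"z pct",np.percentile(P[:,2],[10,50,75,90]).round(4),"ctr",Q.mean(0).round(4), "normal fit",np.linalg.lstsq(np.c_[Q[:,:2]-Q[:,:2].mean(0),np.ones(len(Q))],Q[:,2],rcond=None)[0].round(3))
capd("w1");capd("w9");capd("w10")
E
```

```text
13.45 [ 0.52412285 -0.10481774  0.27184992] [ 5.10715734e-01 -3.26399550e-05 -4.35868510e-01] 0.6454957154266233
[[ 9.879e-01 -1.554e-01 -9.000e-04]
 [-1.554e-01 -9.879e-01  2.000e-04]
 [-9.000e-04 -1.000e-04 -1.000e+00]]
w1 [264 194  28  28 263] [275.8 206.6] z pct [0.1239 0.1243 0.1245 0.1246] ctr [0.5075 0.1458 0.1243] normal fit [0.495 3.251 0.124]
w1 [ 259  308   85   76 2738] [297.3 341. ] z pct [0.023  0.0242 0.0247 0.0251] ctr [ 0.5016 -0.086   0.0244] normal fit [0.    0.    0.024]
w1 [518 309  39  34 939] [537.1 326. ] z pct [0.1192 0.1287 0.1293 0.1298] ctr [ 0.7383 -0.0172  0.1291] normal fit [ 0.004 -0.001  0.129]
w9 [  187   127   185   161 10842] [289.1 193.7] z pct [0.0235 0.0244 0.0248 0.0253] ctr [ 0.5474 -0.0898  0.0245] normal fit [-0.001  0.001  0.024]
w9 [ 251  298   62   61 2900] [281.9 328.5] z pct [0.1617 0.1626 0.163  0.1634] ctr [ 0.5246 -0.104   0.1627] normal fit [-0.01  -0.011  0.163]
w10 [ 527   34   33   41 1070] [543.7  54. ] z pct [0.1285 0.1293 0.1299 0.1304] ctr [ 0.7389 -0.0193  0.1295] normal fit [-0.009 -0.002  0.129]
w10 [ 221  114  122  116 5187] [290.1 170.4] z pct [0.0234 0.0245 0.0251 0.026 ] ctr [ 0.5414 -0.0901  0.0246] normal fit [-0.001  0.001  0.025]
```

View pics/w10.png

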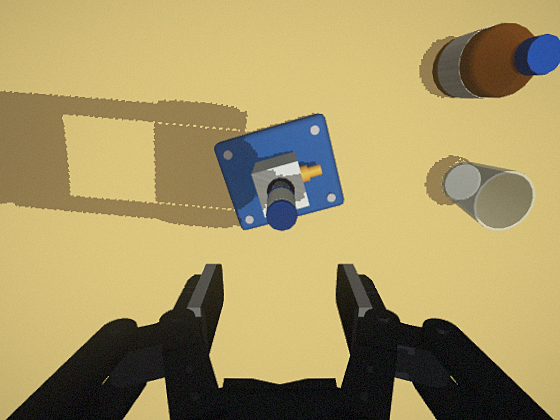

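Run:
```python
from h import *
for n in ("w2","w3","w5","w6","w7","w8","w9","w10"):
    s,im=pickle.load(open(f"pics/{n}.pkl","rb"));D=im["depth"];p=s["ee_pos"]
    u0,v0=(281,206) if 0 else (280,332)
    if n=="w10": u0,v0=281,216
    f=np.array(im["R"])[2];P=[]
    r=3 if n=="w10" else 8
    for u in range(u0-r,u0+r+1):
        for v in range(v0-r,v0+r+1):
            if D[v,u]>0:
                c,d=ray(im,u,v);P.append(c+d*D[v,u]/(d@f))
    P=np.array(P);print(n,"cap z",np.median(P[:,2]).round(5),"cap-TCP",(np.median(P[:,2])-p[2]).round(5),P[:,:2].mean(0).round(4))
```

```text
w2 cap z 0.1245 cap-TCP 0.01763 [0.5117 0.1373]
w3 cap z 0.1245 cap-TCP 0.01721 [0.5118 0.1369]
w5 cap z 0.25339 cap-TCP 0.01713 [ 0.5157 -0.1565]
w6 cap z 0.21022 cap-TCP 0.01718 [ 0.5239 -0.1072]
w7 cap z 0.17928 cap-TCP 0.01707 [ 0.5236 -0.1067]
w8 cap z 0.16867 cap-TCP 0.0172 [ 0.5237 -0.1067]
w9 cap z 0.16276 cap-TCP 0.02061 [ 0.5239 -0.1039]
w10 cap z 0.16279 cap-TCP -0.10906 [ 0.5241 -0.1049]
```

Request:
{"api": "carry_out", "payload": {"commands": [[0,0,0,0,0,0,0],[0,0,0,0,0,0,0],[0,0,0.02,0,0,0,0],[0,0,0.02,0,0,0,0],[0,0,0.02,0,0,0,0],[0,0,0.015,0,0,0,0],[0,0,0,0,0,0,0],[0,0,0,0,0,0,0]], "squeeze": 30}}

```text
t: 14.3
ee_pos: [0.5246, -0.1049, 0.1973]
tcp_rot: [-0.0, 0.997, -0.078, -0.0]
wrist_force: [-0.3, 0.2, 0.7]
grip_width: -0.0
```

```bash
python3 look.py w11
```

```text
14.3 [ 0.52457529 -0.10492619  0.19731503] [-0.2979584   0.21720851  0.70852486] -0.00017613232939920237
[[ 9.879e-01 -1.554e-01 -7.000e-04]
 [-1.554e-01 -9.879e-01  2.000e-04]
 [-8.000e-04 -1.000e-04 -1.000e+00]]
```

View pics/w11.png

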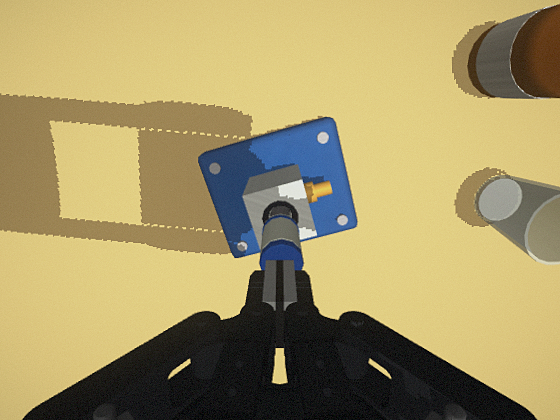

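Request:
{"api": "carry_out", "payload": {"commands": [[0,0,0.004,0,0,0,0],[0,0,0.004,0,0,0,0],[0,0,0.001,0,0,0,0],[0,0,0.001,0,0,0,0]]}}

```text
t: 14.75
ee_pos: [0.5246, -0.1049, 0.1873]
tcp_rot: [-0.0, 0.997, -0.078, 0.0]
wrist_force: [0.4, -0.3, -0.8]
grip_width: -0.002
```

Request:
{"api": "carry_out", "payload": {"commands": [[0,0,0.001,0,0,0,0]]}}

```text
t: 14.85
ee_pos: [0.5247, -0.1049, 0.1863]
tcp_rot: [0.0, 0.997, -0.078, 0.0]
wrist_force: [0.2, -0.1, 0.8]
grip_width: 0.0
```

Request:
{"api": "carry_out", "payload": {"commands": [[0,0,0.001,0,0,0,0]]}}

```text
t: 14.95
ee_pos: [0.5246, -0.1049, 0.1853]
tcp_rot: [-0.0, 0.997, -0.078, 0.0]
wrist_force: [-0.3, -0.0, 2.2]
grip_width: -0.0
```

Request:
{"api": "carry_out", "payload": {"commands": [[0,0,0.0005,0,0,0,0]]}}

```text
t: 15.05
ee_pos: [0.5248, -0.105, 0.1849]
tcp_rot: [0.0, 0.997, -0.078, 0.0]
wrist_force: [-0.8, -0.3, 5.6]
grip_width: -0.002
```

Request:
{"api": "carry_out", "payload": {"commands": [[0,0,0.0005,0,0,0,0]]}}

```text
t: 15.15
ee_pos: [0.525, -0.105, 0.1846]
tcp_rot: [0.0, 0.997, -0.078, 0.0]
wrist_force: [-0.8, -0.4, 5.0]
grip_width: -0.0
```

Contact at TCP z ≈ 0.1852, as predicted; continue pushing gently.

Request:
{"api": "carry_out", "payload": {"commands": [[0,0,0.0005,0,0,0,0]]}}

```text
t: 15.25
ee_pos: [0.525, -0.105, 0.1842]
tcp_rot: [0.0, 0.997, -0.078, 0.0]
wrist_force: [0.6, 0.6, 5.9]
grip_width: 0.005
```

Request:
{"api": "carry_out", "payload": {"commands": [[0,0,0.0005,0,0,0,0]]}}

```text
t: 15.35
ee_pos: [0.5251, -0.1051, 0.1837]
tcp_rot: [0.0, 0.997, -0.078, 0.001]
wrist_force: [-0.7, 0.2, 8.7]
grip_width: 0.0
```

Request:
{"api": "carry_out", "payload": {"commands": [[0,0,0.0005,0,0,0,0]]}}

```text
t: 15.45
ee_pos: [0.5252, -0.1051, 0.1834]
tcp_rot: [0.0, 0.997, -0.078, 0.001]
wrist_force: [-0.2, -0.1, 13.2]
grip_width: -0.002
```

Request:
{"api": "carry_out", "payload": {"commands": [[0,0,0.0005,0,0,0,0]]}}

```text
t: 15.55
ee_pos: [0.5255, -0.1052, 0.1832]
tcp_rot: [0.0, 0.997, -0.078, 0.001]
wrist_force: [-0.1, -0.9, 15.7]
grip_width: -0.005
```

Request:
{"api": "carry_out", "payload": {"commands": [[0,0,0.0005,0,0,0,0]]}}

```text
t: 15.65
ee_pos: [0.5257, -0.1053, 0.1829]
tcp_rot: [0.0, 0.997, -0.078, 0.001]
wrist_force: [-1.0, 0.1, 20.9]
grip_width: -0.002
```

Request:
{"api": "carry_out", "payload": {"commands": [[0,0,0.0002,0,0,0,0]]}}

```text
t: 15.75
ee_pos: [0.5258, -0.1053, 0.1828]
tcp_rot: [0.0, 0.997, -0.078, 0.001]
wrist_force: [-0.5, 0.3, 19.4]
grip_width: 0.0
```

Bottomed at about 20 N with the force rising steeply over the drag. Now retreat.

Request:
{"api": "carry_out", "payload": {"commands": [[0,0,-0.001,0,0,0,0],[0,0,-0.002,0,0,0,0],[0,0,-0.01,0,0,0,0],[0,0,-0.025,0,0,0,0],[0,0,-0.025,0,0,0,0],[0,0,-0.025,0,0,0,0],[0,0,0,0,0,0,0],[0,0,0,0,0,0,0],[0,0,0,0,0,0,0]]}}

```text
t: 16.65
ee_pos: [0.5241, -0.1048, 0.2691]
tcp_rot: [-0.0, 0.997, -0.078, -0.001]
wrist_force: [-0.4, 0.1, -0.3]
grip_width: -0.001
```

```bash
python3 look.py w12
python3 - <<'E'
from h import *
s,im=pickle.load(open("pics/w12.pkl","rb"));D=im["depth"];f=np.array(im["R"])[2]
hsv=cv2.cvtColor(im["color"],cv2.COLOR_BGR2HSV)
m=cv2.inRange(hsv,(105,100,30),(130,255,255))
P=[]
for v,u in zip(*np.nonzero(m&(D>0))):
    c,d=ray(im,u,v);X=c+d*D[v,u]/(d@f)
    if .15<X[2]<.17 and np.hypot(X[0]-.524,X[1]+.105)<.02: P.append(X)
P=np.array(P);z=np.median(P[:,2]);Q=P[abs(P[:,2]-z)<.0015]
print(len(Q),"cap z",z,"mean",Q.mean(0),"slopes",np.linalg.lstsq(np.c_[Q[:,:2]-Q[:,:2].mean(0),np.ones(len(Q))],Q[:,2],rcond=None)[0].round(3))
E
```

```text
16.65 [ 0.52412501 -0.10481996  0.26906906] [-0.37830928  0.10630199 -0.26656646] -0.0010743905177036293
[[ 9.878e-01 -1.554e-01 -1.000e-03]
 [-1.554e-01 -9.879e-01  2.000e-04]
 [-1.100e-03 -1.000e-04 -1.000e+00]]
699 cap z 0.16085594736333775 mean [ 0.52496597 -0.10448933  0.16087734] slopes [-0.015 -0.016  0.161]
```

View pics/w12.png

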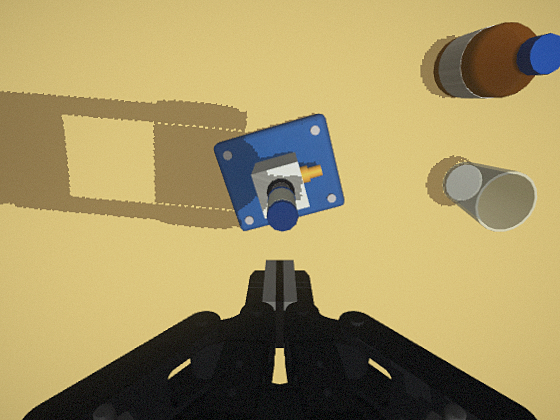

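```bash
python3 -c "
from plant import *
print(hand_in())"
```

```text
the job is handed in; nothing more can be done
None
```

The clean filter is in the port, seated on the stop and released, and I handed the job in at about 16.7 s. I got no verdict.

- **Pick and insert:** I took the filter from the rack and centred it over the port using the wrist camera. It went past the seal with a steady drag of about 5–7 N. The force then rose steeply at roughly 39–40 mm below the mouth, and I stopped at 23.8 N.
- **One check failed and was fixed:** after I opened the fingers, the wrist camera's depth image showed the cap had risen about 2.6 mm, more than the 2 mm allowed. I closed the fingers, pressed the cap top down until the force rose steeply again (20.9 N), and backed away.
- **Final checks:**
  - Cap height was 160.9 mm, against 160.2 mm when it was fully pressed, so the stem is within about 0.7 mm of the stop.
  - Tilt was about 0.02 rad.
  - The arm stood clear, with no force on the wrist.
- **Not confirmed directly:** the poppet's position is hidden, so "home" rests on the force rise and the cap height. The seal's peak force of 9–15 N never showed in the readings I took at rest while passing it. I never moved against the bottle, beaker or spent filter, but I did not measure their positions again at the end.

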